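# Feel the peg tray off its runner and tip the pegs into the pot

### The job

The white peg tray is snapped onto the runner at the front of the glass shelf and comes off sideways, to the left or to the right, but a stop hidden inside the runner may block one of the two ends, and it cannot be seen which. Feel which way the tray will go without forcing it against the stop, slide it off with its four pegs aboard, and tip all the pegs out of the tray into the green peg pot. Then stand the empty tray upright on the counter and leave the pot, the pump bottle, the tumbler and the scoop where they are.

Things in the scene. Friction and masses are not known exactly. Their poses are not given: they have to be found in the camera images.
- tray: White plastic peg tray, 94 (x) by 100 (y) by 100 mm tall, 160 g. Origin: centre of its underside (foot level); front, the low pouring edge, to -x. It stands on two skids along y at x = -36 and 36 mm, 34 mm high. Pan floor at z = 34 mm; back and side walls reach z = 60 mm. A key under its middle (lowest point z = 3 mm) sits in the runner's slot.
- tray_grip (a point): Where to hold the tray, 85 mm above its origin: the plain upright fin in the middle of the pan, 36 mm (x) by 10 mm (y), rising from the floor to 15 mm above this point. Pinch it across the tray's y. Axes as the tray's.
- tray_edge (a point): Middle of the tray's pouring edge, at x = -47, z = 40 mm from its origin. There is no front wall: the floor slopes up by 6 mm over the last 22 mm to this edge. Axes as the tray's.
- shelf: Fixed glass shelf unit on two steel uprights. Origin: on the counter right below the middle of the runner; x points to the back, y along the runner. The glass (160 mm deep, 460 mm wide, 8 mm thick, top at z = 165 mm) starts 60 mm behind the runner's middle. Nothing of it stands above the runner.
- runner (a point): Middle of the top of the runner: 60 by 60 mm, slot along shelf y, top 105 mm above the counter, axes as the shelf. The home tray's origin is 30 mm below, axes parallel. The snap gives at 9 to 15 N sideways within 6 mm, either way. A blocked end stops the tray dead about 10 mm from home; at least one end is open. Past 45 mm the tray is off; it cannot be lifted sooner.
- peg0: Wooden clothes peg with a steel spring, 58 by 11 by 13 mm, 12 g, long axis x, lying in the tray along the tray's x. Origin: centre of its underside.
- peg1: Wooden clothes peg with a steel spring, 58 by 11 by 13 mm, 12 g, long axis x, lying in the tray along the tray's x. Origin: centre of its underside.
- peg2: Wooden clothes peg with a steel spring, 58 by 11 by 13 mm, 12 g, long axis x, lying in the tray along the tray's x. Origin: centre of its underside.
- peg3: Wooden clothes peg with a steel spring, 58 by 11 by 13 mm, 12 g, long axis x, lying in the tray along the tray's x. Origin: centre of its underside.
- pot: Open round green plastic peg pot standing on the counter, 62 mm tall, 148 mm across the rim, 120 mm across the base, wall 3 mm. Origin: centre of its underside. To the left or right of the shelf.
- bottle: White pump-top bottle, 70 mm in diameter, 198 mm tall, standing on the counter on the side where the pot is not. Origin: centre of its underside. Leave it.
- tumbler: White ceramic tumbler, 72 mm in diameter, 85 mm tall, standing on the glass. Origin: centre of its underside. Leave it.
- scoop: Stainless scoop lying on the glass, bowl 70 by 55 by 30 mm with a 90 mm flat handle along its -x. Origin: centre of the bowl's underside. Leave it.
Things that resemble listed ones, but are neither listed nor needed, are in the scene too. Leave any brown, orange or purple look-alike of the tray alone.

How it is judged:
On the way, in this order (a step that is already met when the one before it is completed fails the run):
1. the tray is slid off the runner with all four pegs in it ((y of tray in the frame of runner above 0.046 m or y of tray in the frame of runner below -0.046 m) and distance between each of peg0, peg1, peg2, peg3 and tray below 0.075 m), for 0.1 s.
2. all four pegs have been tipped into the pot while the tray is held up off the counter (horizontal distance between each of peg0, peg1, peg2, peg3 and pot below 0.068 m and height (world z) of each of peg0, peg1, peg2, peg3 below 0.06 m and height (world z) of tray above 0.04 m), for 0.1 s.
At the end, for the whole second after the job is handed in: All four pegs lie still inside the pot (origins within 68 mm of its axis and below 60 mm), the pot is upright, and the empty tray stands still on its skids on the counter (underside within 6 mm of it, within 0.08 rad of upright), not touching the shelf (horizontal distance between each of peg0, peg1, peg2, peg3 and pot below 0.068 m and height (world z) of each of peg0, peg1, peg2, peg3 below 0.06 m and linear speed of each of peg0, peg1, peg2, peg3 below 0.03 m/s and height (world z) of tray below 0.006 m and angle between each of tray, pot's own z axis and vertical below 0.08 rad and linear speed of tray below 0.02 m/s and contact force between tray and shelf below 0.5 N).
It fails at once if the tray is forced against the runner or its stop with more than 60 N (contact force between tray and shelf above 60 N).
It fails at once if the pot is shifted by more than 40 mm (distance of pot from where it was at the start of the episode above 0.04 m).
It fails at once if the bottle is shifted by more than 25 mm (distance of bottle from where it was at the start of the episode above 0.025 m).
It fails at once if the tumbler is shifted by more than 25 mm (distance of tumbler from where it was at the start of the episode above 0.025 m).
It fails at once if the scoop is shifted by more than 25 mm (distance of scoop from where it was at the start of the episode above 0.025 m).
It also fails if it takes over 56 s, if anything falls off the work surface, if the arm or the gripper's body presses on something with over 40 N, if the wrist force passes 120 N, or if a joint passes its speed limit or range.

### The arm

A 6-joint arm with a two-finger parallel gripper is mounted at the origin on the work surface. World frame = base frame: x ahead of the robot, y to its left, z up, the work surface at z = 0. Lengths are in m, angles in rad, forces in N, time in s.
With the tool pointing down it reaches from about 0.4 to 0.925 m from the base axis. Payload 12.5 kg.
Tool frame: the origin (TCP) lies midway between the tips of the shut fingers; the grasp point (between the pads) lies 19 mm behind it; z points along the fingers, y is the line along which they close (so a half turn about z gives the same grasp; the last joint's range is limited). The gripper opens to 95 mm and grips with 3 to 60 N. Pads are 20 mm wide; open, the fingers measure 119 mm over their backs; the gripper's body (75 mm by 180 mm) begins 59 mm behind the grasp point.
Start: joints at [1.197, 0.491, 1.559, -0, 1.092, -0.106], TCP at [0.165, 0.603, 0.215] pointing down, gripper open.
Joint ranges: [-3.1, 3.1], [-0.84, 2.19], [0.05, 2.79], [-1.13, 4.28], [0.06, 2.93], [-2.69, 2.69]. Speed limits (rad/s): [2.22, 2.22, 2.79, 3.14, 3.14, 3.14].

### API

Orientations are given as a rotation vector (axis times angle).
In Python, from cell import * gives the robot as it stands. The module is installed in compiled form; this text tells all that it offers.
- The arm moves only by the tool drive_tool, never from a script. Its argument "commands" is a list of rows, each a list of 2 entries, a list of its own where there are three numbers: the shift along the tool's x, y, z each as a share of 0.8 m, from -1 to 1, then the turn about the tool's z as a share of pi/2 rad, from -1 to 1. In form: [[[dx, dy, dz], roll], ...]. A call has 1 to 20 rows; each row is the pose to reach, as a shift and turn from the pose commanded when the call began, along the tool's axes at that moment; what a row does not reach only later rows make up. A row lasts 1/12 s, in which the tool goes at most 41.7 mm and 7.16 degrees, less where a joint would pass 70% of its speed; a pose out of reach is approached as far as the arm can. A call with a number of a shift or a turn outside -1 to 1 is refused whole. A call with a gripper value outside its range is refused whole. "gripper" is the finger opening in mm, from 0 to 95.1, set as the call begins (left out, the last holds). The fingers move at their own pace and stop on an object; "force" is the grip in N (left out, the last holds). Time passes only in rows, so rows that repeat a pose let the fingers close. It gives the time, the measured TCP pose, the force, the opening and the grip force at its end, in the units of the state.
- observe(): the state, without advancing time (a new reading comes with each control period).
- capture(name): name is "scene" or "top" or "wrist"; returns the picture (420x560x3 uint8, blue, green, red); there is no depth.
- camera_params(name): a dict with "vertical_fov" (degrees; the focal length in pixels is half the picture's height over the tangent of half this angle, whatever the lens; pixels are square), "cx", "cy" (the principal point, pixels), "k1" (the pictures are not rectified: a ray, as slopes to the right and down, at radius r is drawn at 1 + k1 r^2 times it, then the intrinsics apply), "extrinsics" (4x4, takes a point from world to camera coordinates); the wrist camera has in their place "tool_from_camera" (4x4, takes a point from camera to tool coordinates, whose origin is the TCP and whose axes are the flange's). Camera axes: x right, y up, looking along -z (the intrinsics and any distortion apply to the point x, -y, -z); pixel columns grow to the right and rows downward; lengths in m; the calibration is good to about 2 mm. A picture is of the moment at which its call begins: read the wrist's pose just before it. camera_params takes no time and is no camera call.
- finish_job(): hands the job in; it is judged then, once.
Trained networks look in the newest picture that a camera, given by its name, has taken for a name from the list of things; names that differ only in an ending like _2 or _b are one class to them, and where a whole thing is asked for, a point or a joint stands for the part that bears it (a point fixed in the world has none). Each returns a list of dicts, best first, with "score" (0 to 1); they miss things now and then, are a little off and sometimes report something else, mostly with a low value. They report only what shows in the picture. A call takes as long as a camera call. They do not tell look-alikes from the thing itself.
- boxes_of(camera, target): "location" ([x, y, z] in m, in the coordinates of the camera as it stood for that picture, good to about 4 mm: the middle of the surface that is visible of it).
- landmark_of(camera, target): "location" ([x, y, z] in m, in the coordinates of the camera as it stood for that picture, good to about 4 mm: a listed point, or the origin of a listed thing).
The state is a dict: "clock": time; "joint_pos": joint angles; "qvel": joint speeds; "joint_torque": joint torques, N m; "ee_pos": TCP position; "tool_rot": TCP orientation; "ft_force": force on the tool from outside, world axes, zero at the start; "moment": the same for the moment, N m; "opening": finger opening in m; "finger_force": force on a finger pad.
Only numpy, scipy, OpenCV 4.12 (cv2) and the standard library are available. Lean on these libraries where they do the work, as an engineer would, in place of code of your own. Each camera call takes 0.05 s, during which the arm holds its last target. There are 200 camera calls.

## Working session

There is one attempt and no reset: what is moved stays moved. The work goes in short steps, Python scripts to look and compute and a tool call to move; the robot and the scene stay as the last step left them, time stands still between calls to the robot, and variables do not carry over. Pictures are saved under pics/ and viewed, at most 10 in all, crops included, and the job is handed in when it is done.

Besides the shell and the picture viewer there is one more tool, called after ">>>" in YAML: its name, and indented under it one key for each argument. drive_tool: Moves the arm, as the interface text tells. Its arguments: {"type":"object","properties":{"commands":{"type":"array","items":{"type":"array"}},"gripper":{"type":"number"},"force":{"type":"number"}},"required":["commands"]}

```bash
mkdir -p pics
cat > h.py <<'E'
from cell import *
import numpy as np, cv2
from scipy.spatial.transform import Rotation as R
def c2w(cam,p,s=None):
    P=camera_params(cam)
    p=np.append(p,1)
    if cam=="wrist":
        s=s or observe()
        q=np.array(P["tool_from_camera"])@p
        return R.from_rotvec(s["tool_rot"]).as_matrix()@q[:3]+np.array(s["ee_pos"])
    return (np.linalg.inv(np.array(P["extrinsics"]))@p)[:3]
def find(cam,t,f=landmark_of):
    for d in f(cam,t)[:4]:
        print(cam,t,f.__name__,round(d["score"],2),np.round(c2w(cam,d["location"]),3))
E
python3 - <<'E'
from h import *
a=capture("scene");b=capture("top")
cv2.imwrite("pics/s.png",a);cv2.imwrite("pics/t.png",b)
s=observe();print({k:np.round(v,3) for k,v in s.items()}); print(R.from_rotvec(s["tool_rot"]).as_matrix().round(3))
for c in("scene","top"):
    for t in("tray","tray_grip","runner","pot","bottle","tumbler","scoop","shelf","tray_edge"): find(c,t)
    for t in("peg0",): find(c,t)
E
```

```text
{'clock': np.float64(0.1), 'joint_pos': array([ 1.197,  0.491,  1.559,  0.   ,  1.092, -0.106]), 'qvel': array([-0.002, -0.002, -0.003, -0.001, -0.   , -0.   ]), 'joint_torque': array([ 3.0000e-03, -6.1361e+01, -2.5861e+01,  6.9000e-02,  4.7000e-02,
       -0.0000e+00]), 'ee_pos': array([0.165, 0.603, 0.214]), 'tool_rot': array([-4.190e-01, -3.113e+00,  1.000e-03]), 'ft_force': array([-0.563, -0.619,  0.115]), 'moment': array([-0.038,  0.047, -0.028]), 'finger_force': np.float64(0.0), 'opening': np.float64(0.095)}
[[-0.964  0.265 -0.   ]
 [ 0.265  0.964 -0.001]
 [ 0.    -0.001 -1.   ]]
scene tray call 0.88 [ 0.513 -0.172  0.003]
scene tray call 0.83 [0.308 0.173 0.001]
scene tray call 0.8 [ 0.318 -0.195  0.005]
scene tray call 0.66 [0.565 0.054 0.079]
scene tray_grip call 0.96 [0.567 0.059 0.159]
scene tray_grip call 0.71 [0.309 0.176 0.084]
scene tray_grip call 0.7 [ 0.312 -0.195  0.085]
scene tray_grip call 0.56 [ 0.515 -0.17   0.087]
scene runner call 0.53 [ 0.448 -0.356 -0.   ]
scene bottle call 0.91 [ 0.448 -0.356  0.002]
scene bottle call 0.5 [0.453 0.33  0.003]
scene tumbler c
[... 570 characters left out ...]
567 0.056 0.073]
top tray_grip call 0.97 [ 0.314 -0.196  0.087]
top tray_grip call 0.78 [0.31  0.176 0.087]
top tray_grip call 0.69 [0.568 0.048 0.159]
top tray_grip call 0.66 [ 0.515 -0.176  0.087]
top pot call 0.62 [0.454 0.332 0.002]
top bottle call 0.69 [ 0.45  -0.355  0.004]
top tumbler call 0.8 [0.711 0.187 0.162]
top scoop call 0.7 [ 0.725 -0.105  0.165]
top scoop call 0.32 [0.582 0.034 0.114]
top tray_edge call 0.94 [ 0.558 -0.155  0.038]
top tray_edge call 0.85 [0.274 0.141 0.041]
top tray_edge call 0.8 [ 0.316 -0.149  0.046]
top tray_edge call 0.77 [0.52  0.045 0.115]
top peg0 call 0.46 [0.571 0.089 0.106]
top peg0 call 0.41 [0.578 0.075 0.106]
top peg0 call 0.4 [0.577 0.017 0.106]
```

View pics/s.png

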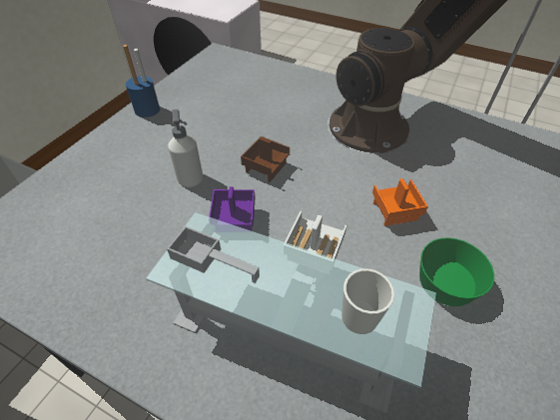

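View pics/t.png

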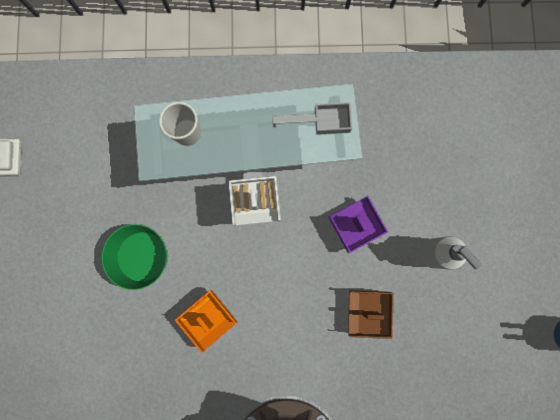

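Scene picture: the white tray with pegs is at (316,238) on the shelf front, the green pot at (456,270), the bottle at (185,160), the tumbler at (367,300) and the scoop at (195,248). In the top picture the tray is at (254,200), the pot at (134,256) and the glass front edge runs from (138,180) to (361,157).

Tray candidates in the top picture: white (254,200), purple (358,224), orange (206,320), brown (370,314). Only the white one holds pegs and sits on the runner at z 0.075, so it is the one meant. I'll confirm it in a crop and get the yaw.

```bash
cat >> h.py <<'E'
def px2w(cam,uv,z):
    P=camera_params(cam);f=210/np.tan(np.radians(P["vertical_fov"]/2))
    u=cv2.undistortPoints(np.array([[uv]],float),np.array([[f,0,P["cx"]],[0,f,P["cy"]],[0,0,1]]),np.array([P["k1"],0,0,0.]))[0,0]
    E=np.linalg.inv(np.array(P["extrinsics"]));d=E[:3,:3]@[u[0],-u[1],-1];o=E[:3,3]
    return o+d*(z-o[2])/d[2]
E
python3 - <<'E'
from h import *
b=capture("top")
cv2.imwrite("pics/tc.png",cv2.resize(b[150:250,190:310],None,fx=6,fy=6,interpolation=cv2.INTER_CUBIC))
for uv in((138,180),(361,157),(135,106),(353,85)): print(uv,px2w("top",uv,.165).round(3))
E
```

```text
(138, 180) [0.608 0.29  0.165]
(361, 157) [ 0.646 -0.168  0.165]
(135, 106) [0.765 0.298 0.165]
(353, 85) [ 0.799 -0.157  0.165]
```

View pics/tc.png

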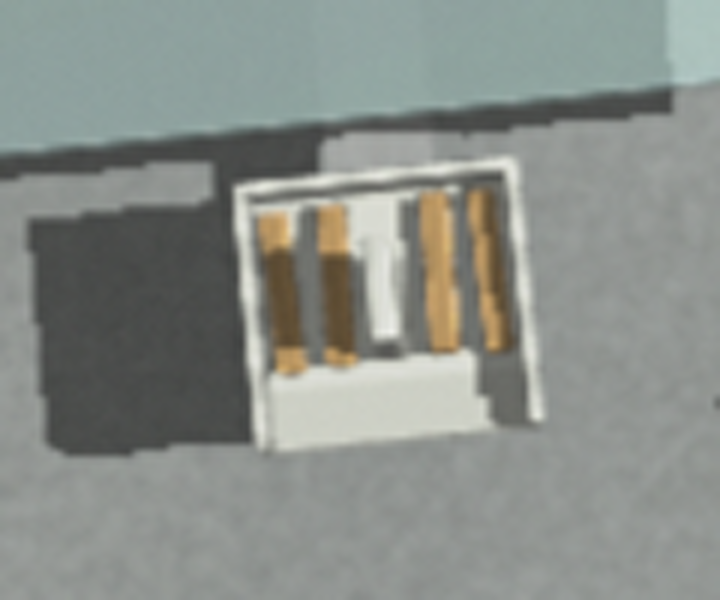

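The crop confirms it: a white tray with four pegs, two on each side of the fin. The yaw from the glass edge is about +0.083 rad. Moving above it.

>>> drive_tool:
  commands:
    - [[-0.666,-0.528,-0.025],-0.224]
    - [[-0.666,-0.528,-0.025],-0.224]
    - [[-0.666,-0.528,-0.025],-0.224]
    - [[-0.666,-0.528,-0.025],-0.224]
    - [[-0.666,-0.528,-0.025],-0.224]
    - [[-0.666,-0.528,-0.025],-0.224]
    - [[-0.666,-0.528,-0.025],-0.224]
    - [[-0.666,-0.528,-0.025],-0.224]
    - [[-0.666,-0.528,-0.025],-0.224]
    - [[-0.666,-0.528,-0.025],-0.224]
    - [[-0.666,-0.528,-0.025],-0.224]
    - [[-0.666,-0.528,-0.025],-0.224]
    - [[-0.666,-0.528,-0.025],-0.224]
    - [[-0.666,-0.528,-0.025],-0.224]
    - [[-0.666,-0.528,-0.025],-0.224]
    - [[-0.666,-0.528,-0.025],-0.224]
    - [[-0.666,-0.528,-0.025],-0.224]
    - [[-0.666,-0.528,-0.025],-0.224]
    - [[-0.666,-0.528,-0.025],-0.224]
  gripper: 40
  force: 20

```text
clock: 2.73
ee_pos: [0.5671, 0.0542, 0.2342]
tool_rot: [0.129, -3.138, -0.001]
ft_force: [0.4, 0.8, -0.3]
opening: 0.04
finger_force: 0.0
```

Run:
```python
from h import *
s=observe();print(s["clock"],s["ee_pos"],s["opening"],R.from_rotvec(s["tool_rot"]).as_matrix().round(3).tolist())
a=capture("wrist");cv2.imwrite("pics/w.png",a)
for t in("tray_grip","tray","tray_edge"): find("wrist",t)
```

```text
2.7333 [0.5671353  0.0541909  0.23423967] 0.040009224836492364 [[-0.997, -0.082, -0.001], [-0.082, 0.997, 0.0], [0.001, 0.0, -1.0]]
wrist tray_grip call 0.83 [0.565 0.057 0.162]
wrist tray_grip call 0.66 [ 0.516 -0.17   0.084]
wrist tray call 0.9 [ 0.513 -0.173  0.001]
wrist tray call 0.86 [0.564 0.057 0.078]
wrist tray call 0.16 [ 0.723 -0.108  0.166]
wrist tray_edge call 0.71 [ 0.559 -0.147  0.041]
wrist tray_edge call 0.57 [0.52  0.054 0.117]
```

View pics/w.png

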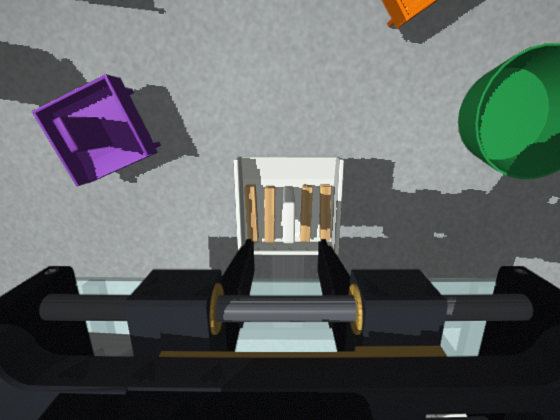

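The wrist view shows the fin at (288,212) centred between the fingers and in line with them. Descending and pinching.

>>> drive_tool:
  commands:
    - [[0,0.002,0.04],0]
    - [[0,0.002,0.08],0]
    - [[0,0.002,0.117],0]
    - [[0,0.002,0.117],0]
    - [[0,0.002,0.117],0]

```text
clock: 3.35
ee_pos: [0.5667, 0.0569, 0.1408]
tool_rot: [0.134, -3.137, -0.0]
ft_force: [0.5, -0.8, 0.5]
opening: 0.04
finger_force: 0.0
```

>>> drive_tool:
  commands:
    - [[0,0,0],0]
    - [[0,0,0],0]
    - [[0,0,0],0]
    - [[0,0,0],0]
    - [[0,0,0],0]
    - [[0,0,0],0]
  gripper: 0
  force: 20

```text
clock: 3.85
ee_pos: [0.5675, 0.056, 0.1417]
tool_rot: [-0.132, 3.138, 0.0]
ft_force: [-0.8, 0.5, 6.2]
opening: 0.01
finger_force: 20.0
```

>>> drive_tool:
  commands:
    - [[0,0.003,0],0]
    - [[0,0.005,0],0]
    - [[0,0.005,0],0]

```text
clock: 4.1
ee_pos: [0.5674, 0.0594, 0.1418]
tool_rot: [-0.132, 3.137, -0.002]
ft_force: [-0.8, -4.3, 5.9]
opening: 0.0099
finger_force: 20.0
```

>>> drive_tool:
  commands:
    - [[0,0.0025,0],0]
    - [[0,0.004,0],0]
    - [[0,0.004,0],0]

```text
clock: 4.35
ee_pos: [0.5672, 0.0627, 0.1417]
tool_rot: [-0.132, 3.137, -0.001]
ft_force: [-0.1, -3.8, 6.2]
opening: 0.0094
finger_force: 20.0
```

>>> drive_tool:
  commands:
    - [[0,0.0015,0],0]
    - [[0,0.003,0],0]
    - [[0,0.003,0],0]

```text
clock: 4.6
ee_pos: [0.5669, 0.0654, 0.1417]
tool_rot: [-0.132, 3.137, -0.0]
ft_force: [-0.5, -0.2, 5.5]
opening: 0.0096
finger_force: 20.0
```

>>> drive_tool:
  commands:
    - [[0,0.001,0],0]
    - [[0,0.002,0],0]
    - [[0,0.002,0],0]

```text
clock: 4.85
ee_pos: [0.5669, 0.0667, 0.1417]
tool_rot: [-0.132, 3.137, -0.002]
ft_force: [0.1, -3.3, 5.6]
opening: 0.0099
finger_force: 20.0
```

>>> drive_tool:
  commands:
    - [[0,0.001,0],0]
    - [[0,0.002,0],0]
    - [[0,0.002,0],0]

```text
clock: 5.1
ee_pos: [0.5669, 0.0675, 0.1418]
tool_rot: [-0.133, 3.137, -0.004]
ft_force: [0.3, -10.3, 7.0]
opening: 0.0101
finger_force: 20.0
```

>>> drive_tool:
  commands:
    - [[0,0.001,0],0]
    - [[0,0.0025,0],0]
    - [[0,0.0025,0],0]

```text
clock: 5.35
ee_pos: [0.5669, 0.069, 0.1421]
tool_rot: [-0.133, 3.137, -0.005]
ft_force: [-1.6, -12.6, 8.9]
opening: 0.0099
finger_force: 20.2
```

Force is building at about 11–13 mm to the left, as a stop would. Reversing to the right.

>>> drive_tool:
  commands:
    - [[0,-0.004,0],0]
    - [[0,-0.008,0],0]
    - [[0,-0.012,0],0]
    - [[0,-0.015,0],0]
    - [[0,-0.018,0],0]
    - [[0,-0.021,0],0]
    - [[0,-0.023,0],0]
    - [[0,-0.023,0],0]

```text
clock: 6.02
ee_pos: [0.5679, 0.053, 0.1417]
tool_rot: [-0.131, 3.138, 0.002]
ft_force: [-0.0, 5.2, 6.8]
opening: 0.0098
finger_force: 20.0
```

>>> drive_tool:
  commands:
    - [[0,-0.0025,0],0]
    - [[0,-0.005,0],0]
    - [[0,-0.005,0],0]

```text
clock: 6.27
ee_pos: [0.5683, 0.0486, 0.1416]
tool_rot: [-0.132, 3.137, 0.001]
ft_force: [0.1, 0.0, 5.6]
opening: 0.0097
finger_force: 20.0
```

>>> drive_tool:
  commands:
    - [[0,-0.0015,0],0]
    - [[0,-0.003,0],0]
    - [[0,-0.003,0],0]

```text
clock: 6.52
ee_pos: [0.5686, 0.046, 0.1416]
tool_rot: [-0.132, 3.137, 0.0]
ft_force: [-0.6, -1.7, 5.5]
opening: 0.0097
finger_force: 20.0
```

>>> drive_tool:
  commands:
    - [[0,-0.001,0],0]
    - [[0,-0.002,0],0]
    - [[0,-0.002,0],0]

```text
clock: 6.77
ee_pos: [0.5686, 0.0445, 0.1417]
tool_rot: [-0.132, 3.138, 0.0]
ft_force: [-0.9, -0.5, 5.9]
opening: 0.0098
finger_force: 20.0
```

>>> drive_tool:
  commands:
    - [[0,-0.001,0],0]
    - [[0,-0.0025,0],0]
    - [[0,-0.0025,0],0]

```text
clock: 7.02
ee_pos: [0.5688, 0.0427, 0.1417]
tool_rot: [-0.132, 3.137, 0.001]
ft_force: [-0.0, 1.1, 5.5]
opening: 0.0099
finger_force: 20.0
```

>>> drive_tool:
  commands:
    - [[0,-0.001,0],0]
    - [[0,-0.0025,0],0]
    - [[0,-0.0025,0],0]

```text
clock: 7.27
ee_pos: [0.569, 0.0407, 0.1417]
tool_rot: [-0.132, 3.137, 0.001]
ft_force: [-0.1, 0.4, 5.7]
opening: 0.0101
finger_force: 20.0
```

Right is open: no force at −15 mm, past where the stop would be. Sliding off.

>>> drive_tool:
  commands:
    - [[0,-0.01,0],0]
    - [[0,-0.02,0],0]
    - [[0,-0.03,0],0]
    - [[0,-0.04,0],0]
    - [[0,-0.05,0],0]
    - [[0,-0.056,0],0]
    - [[0,-0.056,0],0]
    - [[0,-0.056,0],0]
  force: 30

```text
clock: 7.93
ee_pos: [0.5728, -0.0047, 0.1416]
tool_rot: [-0.131, 3.137, -0.0]
ft_force: [-0.5, -2.0, 5.0]
opening: 0.01
finger_force: 30.0
```

>>> drive_tool:
  commands:
    - [[0.005,0,-0.02],0]
    - [[0.01,0,-0.05],0]
    - [[0.01,0,-0.08],0]
    - [[0.01,0,-0.08],0]

```text
clock: 8.27
ee_pos: [0.5656, -0.0049, 0.2088]
tool_rot: [-0.132, 3.133, -0.001]
ft_force: [0.0, 0.3, -1.9]
opening: 0.0103
finger_force: 30.0
```

Run:
```python
from h import *
capture("top");a=capture("scene")
w=capture("wrist");cv2.imwrite("pics/w2.png",np.vstack([w[:,:],]))
s=observe();print(s["clock"],s["ee_pos"],s["ft_force"])
for c in("top","scene"):
    for t in("pot","tray_grip","tray_edge"): find(c,t)
find("wrist","peg0");find("wrist","tray_edge");find("wrist","pot")
```

```text
8.4167 [ 0.56392553 -0.00474146  0.20421819] [-0.16242421  0.34311236 -2.34672716]
top pot call 0.57 [0.455 0.331 0.001]
top tray_grip call 0.86 [ 0.514 -0.173  0.086]
top tray_grip call 0.85 [0.308 0.174 0.088]
top tray_grip call 0.82 [ 0.318 -0.198  0.089]
top tray_grip call 0.45 [ 0.45  -0.358  0.   ]
top tray_edge call 0.91 [ 0.558 -0.154  0.037]
top tray_edge call 0.62 [ 0.317 -0.145  0.041]
scene pot call 0.75 [ 0.454  0.33  -0.001]
scene pot call 0.59 [0.564 0.056 0.104]
scene tray_grip call 0.96 [ 0.515 -0.17   0.083]
scene tray_grip call 0.95 [0.304 0.174 0.085]
scene tray_grip call 0.69 [ 0.31  -0.195  0.088]
scene tray_grip call 0.65 [ 0.567 -0.005  0.227]
scene tray_edge call 0.97 [ 0.52  -0.007  0.177]
scene tray_edge call 0.71 [ 0.559 -0.152  0.044]
scene tray_edge call 0.66 [ 0.321 -0.148  0.037]
scene tray_edge call 0.56 [0.269 0.144 0.043]
wrist peg0 call 0.9 [ 0.578 -0.04   0.171]
wrist peg0 call 0.76 [0.568 0.032 0.176]
wrist peg0 call 0.62 [0.569 0.015 0.172]
wrist peg0 call 0.57 [ 0.572 -0.019  0.173]
wrist tray_edge call 0.96 [ 0.518 -0.007  0.18 ]
wrist tray_edge call 0.69 [ 0.557 -0.146  0.039]
```

View pics/w2.png

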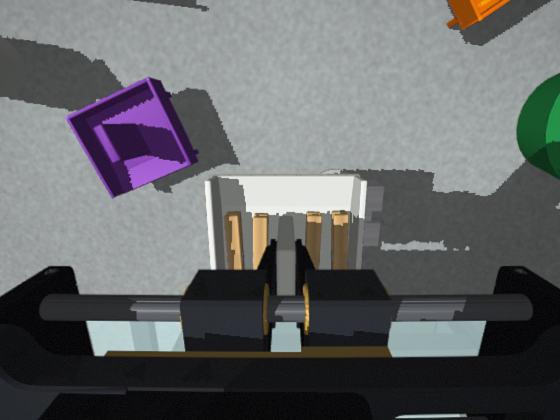

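The wrist picture shows all four pegs aboard, at (235,240), (262,240), (313,240) and (340,240), with the fin in the pads. The tool can't tilt by command. So I will let the tray pivot about the pinch axis, with its rear underside resting on the far pot rim and a low grip force. Carrying it over the pot.

>>> drive_tool:
  commands:
    - [[0.044,0,0],0]
    - [[0.044,0.03,0],0]
    - [[0.044,0.06,0],0]
    - [[0.044,0.09,0],0]
    - [[0.044,0.12,0],0]
    - [[0.044,0.15,0],0]
    - [[0.044,0.18,0],0]
    - [[0.044,0.21,0],0]
    - [[0.044,0.24,0],0]
    - [[0.044,0.27,0],0]
    - [[0.044,0.3,0],0]
    - [[0.044,0.33,0],0]
    - [[0.044,0.36,0],0]
    - [[0.044,0.39,0],0]
    - [[0.044,0.415,0],0]
    - [[0.044,0.43,0],0]
    - [[0.044,0.43,0],0]
    - [[0.044,0.43,0],0]

```text
clock: 10.37
ee_pos: [0.5002, 0.335, 0.2048]
tool_rot: [0.134, -3.138, 0.001]
ft_force: [-0.4, -0.4, -1.7]
opening: 0.0099
finger_force: 30.0
```

Run:
```python
from h import *
capture("top");capture("scene");capture("wrist")
s=observe();print(s["clock"],s["ee_pos"],s["ft_force"])
for c in("top","scene","wrist"):
    for t in("pot","tray_edge"): find(c,t)
find("wrist","peg0")
```

```text
10.5167 [0.50059153 0.33402256 0.20508565] [ 0.4950596   0.69087872 -1.89385029]
top pot call 0.73 [0.455 0.329 0.004]
top tray_edge call 0.91 [0.456 0.324 0.176]
top tray_edge call 0.89 [ 0.316 -0.148  0.042]
top tray_edge call 0.7 [ 0.559 -0.154  0.037]
top tray_edge call 0.57 [0.271 0.143 0.043]
scene pot call 0.89 [ 0.453  0.327 -0.   ]
scene tray_edge call 0.87 [0.268 0.144 0.043]
scene tray_edge call 0.82 [ 0.558 -0.152  0.045]
scene tray_edge call 0.7 [ 0.318 -0.148  0.04 ]
scene tray_edge call 0.66 [0.457 0.331 0.177]
wrist pot call 0.73 [ 0.453  0.33  -0.001]
wrist tray_edge call 0.72 [0.455 0.332 0.178]
wrist tray_edge call 0.4 [0.494 0.296 0.17 ]
wrist peg0 call 0.93 [0.494 0.297 0.171]
wrist peg0 call 0.82 [0.478 0.358 0.177]
wrist peg0 call 0.76 [0.486 0.349 0.17 ]
wrist peg0 call 0.63 [0.489 0.31  0.174]
```

>>> drive_tool:
  commands:
    - [[0,0,0.03],0]
    - [[0,0,0.06],0]
    - [[0,0,0.09],0]
    - [[0,0,0.11],0]
    - [[0,0,0.122],0]
    - [[0,0,0.122],0]
    - [[0,0,0.122],0]

```text
clock: 11.45
ee_pos: [0.5006, 0.3351, 0.1077]
tool_rot: [0.132, -3.139, -0.0]
ft_force: [-0.8, -0.7, -2.2]
opening: 0.0098
finger_force: 30.0
```

>>> drive_tool:
  commands:
    - [[0,0,0],0]
    - [[0,0,0.006],0]
    - [[0,0,0.012],0]
    - [[0,0,0.014],0]
    - [[0,0,0.014],0]
  force: 7

```text
clock: 11.87
ee_pos: [0.5006, 0.3352, 0.0966]
tool_rot: [-0.132, 3.138, 0.001]
ft_force: [-0.4, 0.9, 0.7]
opening: 0.0103
finger_force: 7.0
```

>>> drive_tool:
  commands:
    - [[0.004,0,0.004],0]
    - [[0.009,0,0.007],0]
    - [[0.014,0,0.012],0]
    - [[0.019,0,0.017],0]
    - [[0.019,0,0.017],0]
    - [[0.019,0,0.017],0]

```text
clock: 12.37
ee_pos: [0.4849, 0.3337, 0.0827]
tool_rot: [0.132, -3.138, 0.0]
ft_force: [-2.2, 0.1, 1.4]
opening: 0.01
finger_force: 7.0
```

Run:
```python
from h import *
a=capture("scene");w=capture("wrist");capture("top")
cv2.imwrite("pics/p1.png",np.hstack([cv2.resize(a[200:340,340:530],(400,295)),cv2.resize(w,(393,295))]))
s=observe();print(s["clock"],s["ee_pos"],s["ft_force"],s["moment"])
for c in("top","scene","wrist"):
    for t in("pot","tray_edge"): find(c,t)
find("wrist","peg0")
```

```text
12.5167 [0.48518168 0.33368566 0.08270172] [-2.67440175  0.49999944  1.4514155 ] [-0.00646567  0.56681904 -0.05766059]
top pot call 0.62 [0.45  0.329 0.001]
top tray_edge call 0.75 [ 0.556 -0.153  0.037]
top tray_edge call 0.64 [0.269 0.143 0.041]
top tray_edge call 0.59 [ 0.317 -0.146  0.044]
scene tray_edge call 0.93 [ 0.56  -0.155  0.045]
scene tray_edge call 0.7 [0.269 0.144 0.041]
scene tray_edge call 0.69 [ 0.319 -0.146  0.04 ]
wrist pot call 0.68 [0.455 0.33  0.001]
wrist pot call 0.21 [0.511 0.334 0.034]
wrist tray_edge call 0.64 [0.458 0.33  0.052]
wrist peg0 call 0.69 [0.485 0.31  0.061]
wrist peg0 call 0.69 [0.495 0.295 0.059]
wrist peg0 call 0.6 [0.488 0.352 0.06 ]
wrist peg0 call 0.57 [0.462 0.354 0.055]
```

View pics/p1.png

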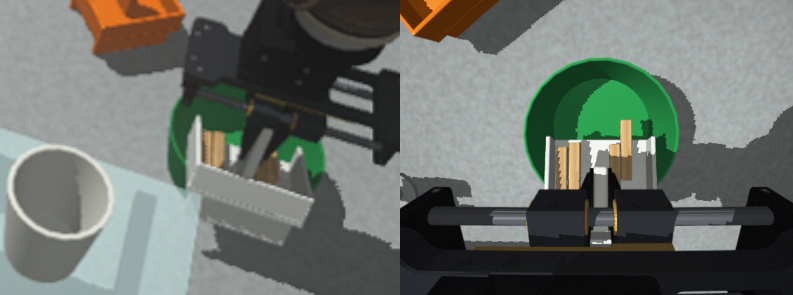

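The left half shows the tray tilted front-down about 20° over the pot; the right half shows one peg sliding out at (627,150). The pivot works and the pot hasn't moved. Continuing the arc.

>>> drive_tool:
  commands:
    - [[0.004,0,0.006],0]
    - [[0.007,0,0.012],0]
    - [[0.01,0,0.018],0]
    - [[0.013,0,0.024],0]
    - [[0.013,0,0.024],0]
    - [[0.013,0,0.024],0]

```text
clock: 13.37
ee_pos: [0.4747, 0.3328, 0.0631]
tool_rot: [0.132, -3.138, 0.0]
ft_force: [-1.2, 0.6, -0.6]
opening: 0.0098
finger_force: 7.0
```

>>> drive_tool:
  commands:
    - [[0.002,0,0.004],0]
    - [[0.003,0,0.008],0]
    - [[0.004,0,0.011],0]
    - [[0.004,0,0.011],0]
    - [[0.004,0,0.011],0]

```text
clock: 13.78
ee_pos: [0.4721, 0.3325, 0.0547]
tool_rot: [-0.132, 3.138, 0.0]
ft_force: [-0.1, -1.2, 2.0]
opening: 0.01
finger_force: 7.0
```

Run:
```python
from h import *
a=capture("scene");w=capture("wrist");capture("top")
cv2.imwrite("pics/p2.png",np.hstack([cv2.resize(a[200:340,340:530],(400,295)),cv2.resize(w,(393,295))]))
s=observe();print(s["clock"],s["ee_pos"],s["ft_force"],s["moment"])
for c in("top","scene","wrist"):
    for t in("pot",): find(c,t)
find("wrist","tray_edge");find("wrist","peg0")
```

```text
13.9333 [0.47203029 0.33254307 0.05466169] [ 0.77774445 -0.2899302   0.80930199] [-0.28104808 -0.08193154  0.0140408 ]
top pot call 0.89 [0.455 0.332 0.001]
wrist pot call 0.9 [ 0.452  0.329 -0.   ]
wrist tray_edge call 0.73 [0.457 0.334 0.027]
wrist peg0 call 0.76 [0.44  0.295 0.017]
wrist peg0 call 0.7 [0.409 0.35  0.037]
wrist peg0 call 0.69 [0.432 0.307 0.016]
wrist peg0 call 0.61 [0.452 0.347 0.027]
```

View pics/p2.png

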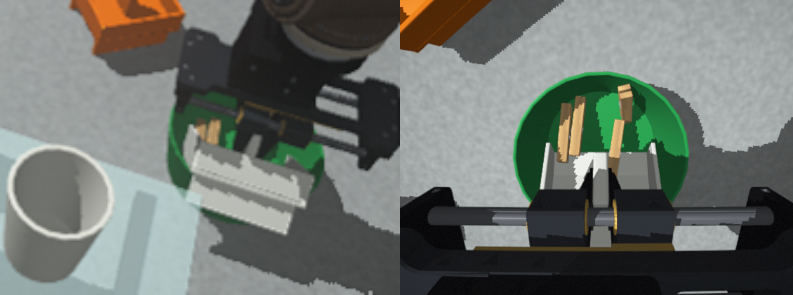

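Pegs are out past the edge, two at (565–577,130), one at (625,100) and one at (616,140) leaning on the edge. Firm up the grip and lift slowly, so they drop in.

>>> drive_tool:
  commands:
    - [[0,0,0],0]
    - [[0,0,0],0]
    - [[0,0,-0.015],0]
    - [[0,0,-0.03],0]
    - [[0,0,-0.05],0]
    - [[0,0,-0.07],0]
    - [[0,0,-0.1],0]
    - [[0,0,-0.12],0]
    - [[0,0,-0.12],0]
    - [[0,0,-0.12],0]
    - [[0,0,-0.12],0]
  force: 40

```text
clock: 15.1
ee_pos: [0.4711, 0.3324, 0.1494]
tool_rot: [0.132, -3.137, 0.001]
ft_force: [-0.1, 0.1, -2.1]
opening: 0.0099
finger_force: 40.0
```

Run:
```python
from h import *
a=capture("scene");w=capture("wrist");capture("top")
cv2.imwrite("pics/p3.png",np.hstack([cv2.resize(a[160:340,340:530],(400,379)),cv2.resize(w,(393,379))]))
s=observe();print(s["clock"],s["ee_pos"],s["ft_force"],s["moment"])
for c in("top","scene","wrist"):
    for t in("pot","peg0","tray_edge"): find(c,t)
find("scene","tray_grip")
```

```text
15.25 [0.4712527  0.33235466 0.14936362] [ 0.00606566  0.32108918 -1.54526878] [-0.02160939  0.03597203 -0.00484376]
top pot call 0.64 [0.454 0.328 0.003]
top peg0 call 0.7 [0.454 0.292 0.003]
top peg0 call 0.61 [0.44  0.304 0.006]
top peg0 call 0.57 [0.412 0.347 0.033]
top peg0 call 0.55 [0.437 0.321 0.013]
top tray_edge call 0.93 [0.274 0.141 0.04 ]
top tray_edge call 0.9 [ 0.558 -0.157  0.039]
top tray_edge call 0.79 [ 0.318 -0.146  0.042]
scene pot call 0.77 [0.456 0.329 0.003]
scene peg0 call 0.61 [0.433 0.309 0.006]
scene peg0 call 0.51 [0.44  0.316 0.017]
scene peg0 call 0.49 [0.451 0.297 0.005]
scene tray_edge call 0.88 [0.273 0.144 0.046]
scene tray_edge call 0.79 [ 0.318 -0.147  0.04 ]
scene tray_edge call 0.74 [ 0.557 -0.152  0.045]
wrist pot call 0.79 [ 0.454  0.328 -0.003]
wrist peg0 call 0.85 [0.412 0.351 0.04 ]
wrist peg0 call 0.82 [0.433 0.307 0.005]
wrist peg0 call 0.73 [0.454 0.297 0.005]
wrist peg0 call 0.65 [0.435 0.322 0.017]
wrist tray_edge call 0.92 [0.456 0.332 0.121]
scene tray_grip call 0.97 [0.303 0.174 0.082]
scene tray_grip call 0.7 [0.458 0.333 0.187]
scene tray_grip call 0.62 [ 0.309 -0.198  0.085]
```

View pics/p3.png

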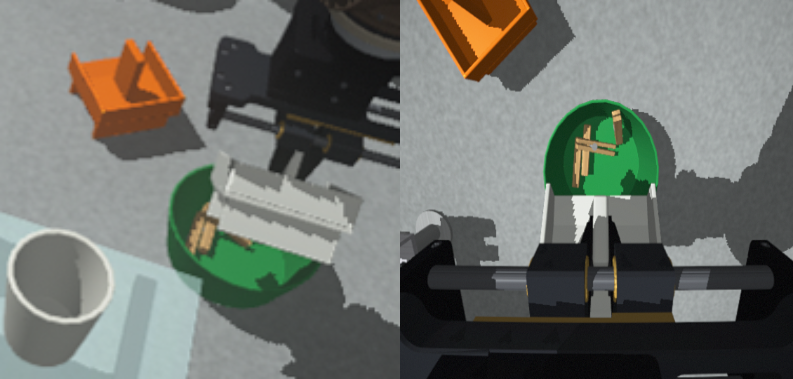

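All four pegs lie inside the pot: (575–590,165), the one across at (597,147), and one leaning at (617,125). The pot stayed put and the tray is still tilted about 30–35°. Carrying it to clear counter in front of the runner.

>>> drive_tool:
  commands:
    - [[0,0,-0.05],0]
    - [[0.01,-0.03,-0.05],0]
    - [[0.03,-0.075,-0.05],0]
    - [[0.04,-0.12,-0.05],0]
    - [[0.05,-0.165,-0.05],0]
    - [[0.07,-0.21,-0.05],0]
    - [[0.08,-0.255,-0.05],0]
    - [[0.09,-0.3,-0.05],0]
    - [[0.1,-0.34,-0.05],0]
    - [[0.108,-0.37,-0.05],0]
    - [[0.108,-0.37,-0.01],0]
    - [[0.108,-0.37,0.03],0]
    - [[0.108,-0.37,0.03],0]
    - [[0.108,-0.37,0.03],0]

```text
clock: 16.92
ee_pos: [0.41, 0.0304, 0.1264]
tool_rot: [0.132, -3.136, -0.001]
ft_force: [-0.4, -0.6, -1.1]
opening: 0.0096
finger_force: 40.0
```

Run:
```python
from h import *
a=capture("scene");w=capture("wrist")
s=observe();print(s["clock"],s["ee_pos"],s["ft_force"])
find("wrist","tray_edge");find("scene","tray_edge");find("scene","tray_grip");find("scene","tray");find("wrist","tray")
```

```text
17.0167 [0.41116217 0.0305536  0.12785141] [ 0.95639729  0.00540224 -2.07903871]
wrist tray_edge call 0.92 [0.397 0.03  0.102]
wrist tray_edge call 0.88 [ 0.558 -0.148  0.043]
wrist tray_edge call 0.88 [ 0.316 -0.149  0.041]
wrist tray_edge call 0.83 [0.271 0.145 0.036]
scene tray_edge call 0.94 [ 0.556 -0.154  0.046]
scene tray_edge call 0.91 [0.394 0.028 0.1  ]
scene tray_edge call 0.8 [0.27  0.145 0.043]
scene tray_edge call 0.7 [ 0.318 -0.147  0.04 ]
scene tray_grip call 0.75 [ 0.517 -0.172  0.086]
scene tray_grip call 0.71 [ 0.31  -0.197  0.087]
scene tray_grip call 0.71 [0.453 0.294 0.005]
scene tray_grip call 0.65 [0.399 0.029 0.166]
scene tray call 0.91 [0.45  0.032 0.104]
scene tray call 0.88 [ 0.315 -0.197  0.001]
scene tray call 0.82 [ 0.513 -0.173  0.004]
scene tray call 0.74 [0.306 0.174 0.003]
wrist tray call 0.79 [0.306 0.175 0.002]
wrist tray call 0.76 [0.457 0.033 0.104]
wrist tray call 0.66 [ 0.313 -0.193  0.001]
wrist tray call 0.65 [ 0.517 -0.173  0.002]
```

Tilt is about 42°. The front skid corner is about 77 mm above the counter and 13 mm behind the pinch. Touch down on it, then draw the tool back so that the tray rocks upright about that corner.

>>> drive_tool:
  commands:
    - [[0,0,0.03],0]
    - [[0,0,0.06],0]
    - [[0,0,0.085],0]
    - [[0,0,0.093],0]
    - [[0,0,0.093],0]
    - [[0,0,0.093],0]

```text
clock: 17.77
ee_pos: [0.4107, 0.0304, 0.0527]
tool_rot: [-0.132, 3.139, 0.0]
ft_force: [0.5, -0.6, -1.1]
opening: 0.01
finger_force: 40.0
```

>>> drive_tool:
  commands:
    - [[0,0,0.002],0]
    - [[0,0,0.004],0]
    - [[0,0,0.004],0]
  force: 8

```text
clock: 18.02
ee_pos: [0.411, 0.0303, 0.0498]
tool_rot: [-0.132, 3.137, -0.0]
ft_force: [0.1, 1.2, 4.5]
opening: 0.0102
finger_force: 8.0
```

Contact (+6 N). Drawing back.

>>> drive_tool:
  commands:
    - [[-0.012,0,0],0]
    - [[-0.024,0,0],0]
    - [[-0.036,0,0.002],0]
    - [[-0.046,0,0.004],0]
    - [[-0.046,0,0.004],0]

```text
clock: 18.43
ee_pos: [0.4495, 0.0335, 0.0457]
tool_rot: [-0.132, 3.136, -0.0]
ft_force: [2.4, -0.3, 3.1]
opening: 0.0101
finger_force: 9.3
```

Run:
```python
from h import *
a=capture("scene");w=capture("wrist")
s=observe();print(s["clock"],s["ee_pos"],s["ft_force"])
find("wrist","tray_edge");find("scene","tray_edge");find("scene","tray_grip");find("scene","tray");find("wrist","tray")
```

```text
18.5333 [0.44789118 0.03347288 0.04574284] [0.74955177 0.32451263 1.18784482]
wrist tray_edge call 0.79 [0.406 0.03  0.039]
wrist tray_edge call 0.5 [0.465 0.032 0.015]
scene tray_edge call 0.85 [0.41  0.028 0.035]
scene tray_edge call 0.81 [ 0.32  -0.147  0.039]
scene tray_edge call 0.76 [ 0.559 -0.154  0.045]
scene tray_edge call 0.74 [0.269 0.145 0.043]
scene tray_grip call 0.72 [0.443 0.035 0.091]
scene tray_grip call 0.71 [ 0.515 -0.173  0.086]
scene tray_grip call 0.7 [ 0.312 -0.194  0.086]
scene tray_grip call 0.62 [0.308 0.175 0.086]
scene tray call 0.84 [0.307 0.173 0.   ]
scene tray call 0.76 [0.463 0.029 0.015]
scene tray call 0.74 [ 0.515 -0.174  0.002]
scene tray call 0.73 [ 0.316 -0.196  0.003]
wrist tray call 0.81 [0.465 0.034 0.014]
wrist tray call 0.68 [ 0.516 -0.174  0.001]
wrist tray call 0.6 [ 0.303  0.175 -0.   ]
```

Works: the tilt is down to about 15°. Finish the rock-back and press lightly.

>>> drive_tool:
  commands:
    - [[-0.01,0,0.003],0]
    - [[-0.02,0,0.007],0]
    - [[-0.02,0,0.01],0]
    - [[-0.02,0,0.01],0]
    - [[-0.02,0,0.01],0]

```text
clock: 19.2
ee_pos: [0.4627, 0.0349, 0.0374]
tool_rot: [0.132, -3.138, -0.0]
ft_force: [-0.4, 0.6, -1.9]
opening: 0.0098
finger_force: 9.3
```

>>> drive_tool:
  commands:
    - [[0,0,0],0]
    - [[0,0,0],0]
    - [[0,0,0],0]
    - [[0,0,0],0]
  gripper: 30

```text
clock: 19.53
ee_pos: [0.463, 0.0348, 0.0379]
tool_rot: [0.132, -3.139, -0.0]
ft_force: [0.1, -0.3, -0.5]
opening: 0.0281
finger_force: 0.0
```

>>> drive_tool:
  commands:
    - [[0,0,-0.03],0]
    - [[0,0,-0.08],0]
    - [[0,0,-0.13],0]
    - [[0,0,-0.18],0]
    - [[0,0,-0.2],0]
    - [[0,0,-0.2],0]
    - [[0,0,-0.2],0]
    - [[0,0,-0.2],0]

```text
clock: 20.2
ee_pos: [0.4624, 0.0348, 0.1968]
tool_rot: [0.132, -3.137, -0.0]
ft_force: [0.5, -0.4, -0.1]
opening: 0.0297
finger_force: 0.0
```

Run:
```python
from h import *
a=capture("scene");w=capture("wrist");t=capture("top")
cv2.imwrite("pics/f.png",np.hstack([cv2.resize(a[130:350,240:530],(400,303)),cv2.resize(t[140:330,80:330],(399,303))]))
s=observe();print(s["clock"],s["ee_pos"],s["ft_force"])
for c in("wrist","scene"): find(c,"tray_edge");find(c,"tray_grip");find(c,"tray")
for c in("top","scene"): find(c,"pot");find(c,"peg0")
find("scene","bottle");find("scene","tumbler");find("scene","scoop")
```

```text
20.35 [0.46259901 0.0348035  0.19653403] [ 0.07458869  0.14436079 -1.52089406]
wrist tray_edge call 0.9 [0.414 0.031 0.039]
wrist tray_edge call 0.78 [ 0.319 -0.15   0.042]
wrist tray_edge call 0.76 [0.275 0.141 0.039]
wrist tray_edge call 0.62 [ 0.558 -0.153  0.039]
wrist tray_grip call 0.75 [ 0.314 -0.194  0.085]
wrist tray_grip call 0.66 [ 0.515 -0.173  0.083]
wrist tray_grip call 0.61 [0.308 0.174 0.085]
wrist tray_grip call 0.57 [0.457 0.033 0.089]
wrist tray call 0.89 [0.463 0.033 0.003]
wrist tray call 0.88 [ 0.514 -0.174  0.002]
wrist tray call 0.86 [0.306 0.17  0.002]
wrist tray call 0.75 [ 0.316 -0.193  0.001]
scene tray_edge call 0.97 [0.27  0.142 0.044]
scene tray_edge call 0.85 [0.414 0.033 0.041]
scene tray_edge call 0.82 [ 0.318 -0.149  0.036]
scene tray_edge call 0.75 [ 0.557 -0.15   0.043]
scene tray_grip call 0.92 [0.467 0.04  0.085]
scene tray_grip call 0.9 [ 0.514 -0.173  0.085]
scene tray_grip call 0.59 [0.308 0.175 0.084]
scene tray call 0.95 [ 0.316 -0.195  0.   ]
scene tray call 0.75 [0.459 0.033 0.003]
scene tray call 0.71 [ 0.517 -0.171 -0.001]
scene tray call 0.61 [0.309 0.172 0.001]
top pot call 0.65 [ 0.455  0.33  -0.001]
top peg0 call 0.61 [0.438 0.322 0.017]
top peg0 call 0.59 [0.45  0.294 0.003]
top peg0 call 0.5 [0.41  0.345 0.034]
scene pot call 0.56 [0.455 0.326 0.001]
scene peg0 call 0.67 [0.417 0.355 0.037]
scene peg0 call 0.58 [0.439 0.318 0.016]
scene peg0 call 0.48 [0.433 0.306 0.009]
scene peg0 call 0.47 [0.452 0.294 0.005]
scene bottle call 0.97 [ 0.449 -0.355  0.001]
scene tumbler call 0.6 [0.707 0.192 0.168]
scene tumbler call 0.56 [0.433 0.308 0.005]
scene scoop call 0.64 [ 0.729 -0.108  0.165]
```

View pics/f.png

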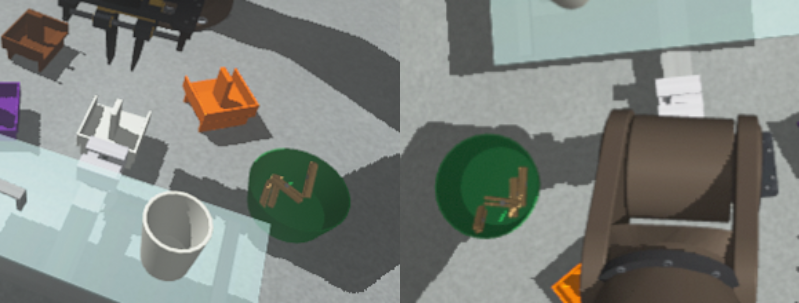

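The white tray stands upright and empty at (113,130), clear of the runner, and all four pegs are in the pot at (290,185). The rest are unmoved. Handing in.

```bash
python3 -c "
from cell import *
print(finish_job())"
```

```text
the job is handed in; nothing more can be done
None
```

The tray came off to the right (the left end was blocked), all four pegs are in the green pot, and the empty tray stands upright on the counter clear of the runner; no shift showed in the pot, bottle, tumbler or scoop, and the job was handed in at about 20 s, with no verdict returned.

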